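# Charge a hand-pumped pressure filter

### The job

Charge the hand-pumped pressure filter on the bench: with a fingertip push its vent lever round from pointing to the front to fully shut, against its stop, then press the black pump knob down to the bottom and let it spring all the way up, again and again, until the brass indicator pin on the vessel's lid has popped fully out. Leave the vent shut, the knob up and the pin out. Only push and press: do not touch the pin, do not lift, tip or shove the unit along the bench, and leave the things around it where they are.

Things in the scene. Friction and masses are not known exactly. Their poses are not given: they have to be found in the camera images.
- filter_unit: The pressure filter: a loose, heavy (about 4 kg) unit on four rubber feet. Painted grey deck 140 (x) x 224 (y) mm, top 42 mm high; its front with the vent faces its own -x, +y is its left. In its own frame (mm): pump barrel, 45 diameter, at x 12, y 68; steel filter vessel, lid 88 diameter with top at z 111, at x 16, y -48; brass vent valve at x -45, y -12. Origin: centre of the underside.
- knob_top (a point): Centre of the top of the pump's black mushroom knob (48 mm diameter, nearly flat on top), on the plunger above the barrel; 172 mm above the bench when up. It moves with the plunger.
- plunger (a joint): Travel of the pump plunger, m: 0 = up, 0.024 = at the bottom. Spring-loaded, 4 N at the start to 12 N at the bottom; comes up by itself. With the vent shut each full stroke, to the bottom and fully up, brings the pin about 5 mm further out, four from empty; shorter strokes count less, under about 15 mm or not let fully up maybe not at all; further strokes do no harm.
- vent_axis (a point): Point on the vertical axis of the vent lever, in the lever's mid height, 82 mm above the bench.
- lever_end (a point): Point in the black grip of the vent lever, 55 mm from its axis. The grip reaches from 23 to 65 mm from the axis, is 13 mm wide and 11 mm high (76.5 to 87.5 mm above the bench); below it is free down to the vent stub, whose top is 61 mm above the bench, and to the deck at 42 mm.
- vent_lever (a joint): Angle of the vent lever, rad: 0 = open, it points to the unit's front (-x) along the vent stub; grows counter-clockwise seen from above; 1.571 = shut at its stop, pointing to the unit's right (-y). Stays where it is left (about 1 N at the grip moves it). Starts between 0 and 0.35. While it is open the pin falls back as the knob comes up.
- indicator_pin (a joint): How far the brass indicator pin stands out of its boss, m: 0 = flush, 0.020 = fully out; it goes no further then, apart from about 1 mm while the knob is down. It stays where the last stroke left it while the vent is shut.
- pin_top (a point): Centre of the top of the indicator pin (11 mm diameter), in the middle of the vessel's lid; 122 mm above the bench when in, 142 mm when fully out.
- pin_head: The indicator pin itself, a bare brass pin of 11 mm diameter; origin at the centre of its top. Not to be touched.
- tube_rack: Bystander: blue tube rack with some tubes, 121 x 264 x 84 mm, left of the unit, its length away from the robot. Origin: centre of the underside.
- tip_box: Bystander: pipette-tip box with clear lid, 76 x 118 x 68 mm, right of the unit. Origin: centre of the underside.
- timer: Bystander: white bench timer lying on its back, 68 x 62 x 19 mm, right of the unit. Origin: centre of the underside.
- bottle_small: Bystander: small white bottle with red cap, 34 mm diameter, 62 mm high, right of the unit. Origin: centre of the underside.
- slide_box: Bystander: flat green slide box, 90 x 156 x 33 mm, far right. Origin: centre of the underside.
- scissors: Bystander: scissors with red handles lying in front of the unit, 87 x 199 x 9 mm. Origin: centre of the underside.
- waste_cup: Bystander: white cup, 67 mm diameter, 78 mm high, behind the unit. Origin: centre of the underside.

How it is judged:
By the outcome, as a careful person would: the job done as asked, in the order asked, and still so for the second after the job is handed in, with the robot touching nothing.
It also fails if it takes over 48 s, if anything falls off the work surface, if the arm or the gripper's body presses on something with over 40 N, if the wrist force passes 120 N, or if a joint passes its speed limit or range.

### The arm

A 6-joint arm with a two-finger parallel gripper is mounted at the origin on a cart in front of the work surface, level with it; the furniture and walls round the work are solid. World frame = base frame: x ahead of the robot, y to its left, z up, the work surface at z = 0. Lengths are in m, angles in rad, forces in N, time in s.
With the tool pointing down it reaches from about 0.375 to 0.9 m from the base axis. Payload 3.1 kg.
Tool frame: the origin (TCP) lies at the centre of the arm's flange, where the gripper is bolted on; the fingertips stand 182 mm ahead of it and the grasp point (between the pads) lies 164 mm ahead of it; z points along the fingers, x is the direction in which the jaws open and shut, and the axes are right-handed (so a half turn about z gives the same grasp; the last joint's range is limited). The gripper opens to 87 mm and grips with 3 to 60 N. Pads are 19 mm wide; open, the fingers measure 117 mm over their backs; the gripper's body (75 mm by 190 mm) begins 51 mm behind the grasp point.
Start: joints at [1.135, 0.527, 1.433, -0, 1.181, -0.178], TCP at [0.159, 0.604, 0.405] pointing down, gripper open.
Joint ranges: [-3.08, 3.08], [-0.75, 2.2], [0.22, 2.44], [-1.43, 4.57], [0, 2.65], [-2.85, 2.85]. Speed limits (rad/s): [2.79, 2.79, 3.14, 3.14, 3.14, 3.14].

### API

Orientations are given as a unit quaternion [x, y, z, w].
In Python, from rig import status, eyes, robot gives the robot as it stands. The module is installed in compiled form; this text tells all that it offers.
- The arm moves only by the tool step_arm, never from a script. Its argument "steps" is a list of rows, each a list of 7 numbers: the closure, from -1 (fully open) to 1 (shut), so that 0 is half open, then the shift along the tool's x, y, z each as a share of 0.025 m, from -1 to 1, then the turn, a rotation vector about the tool's x, y, z each as a share of 8 degrees, from -1 to 1. In form: [[jaw, dx, dy, dz, rx, ry, rz], ...]. A call has exactly 10 rows; each row shifts and turns the commanded pose from where the row before left it, along the tool's axes as they then stand; what a row does not reach is not made up. A row lasts 1/10 s, in which the tool goes at most 50 mm and 8.59 degrees, less where a joint would pass 70% of its speed; a pose out of reach is approached as far as the arm can. A call with a number of a shift or a turn outside -1 to 1 is refused whole. A call with a gripper value outside its range is refused whole. The fingers move at their own pace and stop on an object; "squeeze" is the grip in N (left out, the last holds). Time passes only in rows, so rows that do not move let the fingers close, or fill a call up. It gives the time, the measured TCP pose, the force and the opening at its end, in the units of the state.
- status.get_obs(): the state, without advancing time (a new reading comes with each control period).
- eyes.camera(name): name is "scene" or "side" or "wrist"; returns (picture, depth): 400x640x3 uint8, red, green, blue; 400x640 float32, m along the optical axis (not along the pixel's ray), 0 where there is no reading.
- eyes.camera_info(name): a dict with "K" (3x3 intrinsics, pixels), "R" (3x3) and "t" (3): a world point X has camera coordinates R X + t. Camera axes: x right, y down, z forward; pixel columns grow to the right and rows downward; lengths in m; the calibration is good to about 2 mm. A picture is of the moment at which its call begins: read the wrist's pose just before it. camera_info takes no time and is no camera call; for the wrist camera it gives the pose at the moment of the call.
- robot.hand_in(): hands the job in, once; it reports no verdict.
The state is a dict: "time": time; "q": joint angles; "joint_velocities": joint speeds; "joint_torque": joint torques, N m; "position": TCP position; "tool_rot": TCP orientation; "ft_force": force on the tool from outside, world axes, zero at the start; "moment": the same for the moment, N m; "grip_width": finger opening in m.
Only numpy, scipy, OpenCV 4.12 (cv2) and the standard library are available. Lean on these libraries where they do the work, as an engineer would, in place of code of your own. Each camera call takes 0.05 s, during which the arm holds its last target.

## Working session

There is one attempt and no reset: what is moved stays moved. The work goes in short steps, Python scripts to look and compute and a tool call to move; the robot and the scene stay as the last step left them, time stands still between calls to the robot, and variables do not carry over. Pictures are saved under pics/ and viewed, and the job is handed in when it is done.

Besides the shell and the picture viewer there is one more tool, called after "Request:" as name(argument=value, ...), one argument or row to a line, values as JSON. step_arm: Moves the arm, as the interface text tells. Its arguments: {"type":"object","properties":{"steps":{"type":"array"},"squeeze":{"type":"number"}},"required":["steps"]}

```bash
mkdir -p pics; python3 - <<'E'
from rig import status, eyes, robot
import cv2, numpy as np
print(status.get_obs())
for n in("scene","side"):
    i=eyes.camera_info(n); print(n,i)
    p,d=eyes.camera(n); cv2.imwrite(f"pics/{n}0.png",p[:,:,::-1]); np.savez(f"{n}0.npz",p=p,d=d,**i)
E
```

```text
{'time': 0.0, 'q': array([ 1.13450534e+00,  5.28458966e-01,  1.43390645e+00,  1.23624095e-05,
        1.18139253e+00, -1.78478160e-01]), 'joint_velocities': array([ 7.38445243e-05, -2.93007391e-04,  1.05094564e-03, -1.74396437e-03,
        1.17280591e-05, -2.24043491e-03]), 'joint_torque': array([ 3.81159100e-05, -4.40038168e+01, -1.76594245e+01,  6.32615970e-02,
        5.82305412e-02, -1.61046210e-04]), 'position': array([0.15916223, 0.60403632, 0.40377431]), 'tool_rot': array([ 7.92139304e-01,  6.10339373e-01, -9.63923003e-04,  4.92960086e-04]), 'ft_force': array([-0.59063436, -0.2204268 ,  0.15813317]), 'moment': array([-0.04124917,  0.02001849, -0.01769461]), 'grip_width': 0.0868943954429252}
scene {'K': array([[482.11726616,   0.        , 324.30838348],
       [  0.        , 482.11726616, 198.52752888],
       [  0.        ,   0.        ,   1.        ]]), 'R': array([[-9.47534710e-01, -3.19652806e-01, -2.40238256e-04],
       [-2.78830399e-01,  8.26893430e-01, -4.88365502e-01],
       [ 1.56306055e-01, -4.62676279e-01, -8.72639146e-01]]), 't': array([0.52870496, 0.3177672 , 1.19767417])}
side {'K': array([[404.43743413,   0.        , 318.59652023],
       [  0.        , 404.43743413, 202.54821097],
       [  0.        ,   0.        ,   1.        ]]), 'R': array([[-0.94791379, -0.31842534,  0.00804732],
       [-0.17568686,  0.50159105, -0.84707765],
       [ 0.26569452, -0.80437039, -0.53140822]]), 't': array([0.51281598, 0.24798346, 1.12956388])}
```

View pics/scene0.png

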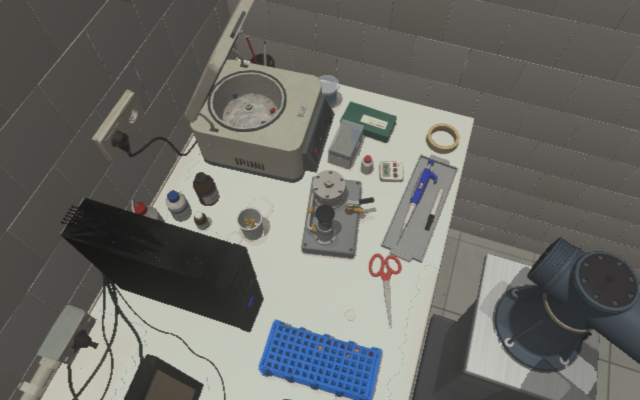

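View pics/side0.png

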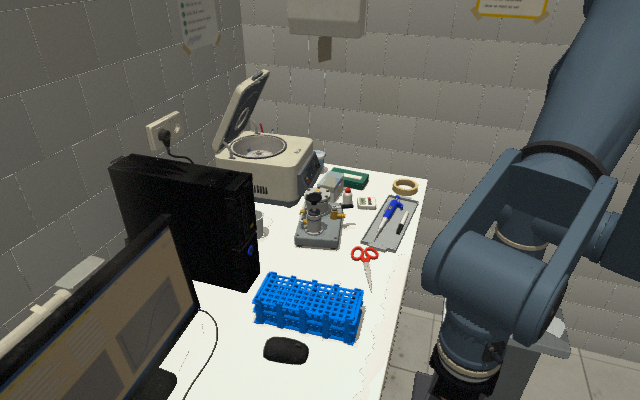

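The scene view shows the unit around (333,215): the knob at (325,215), the vessel lid at (328,186) and the lever grip at (366,200). I'll zoom in on both views.

```bash
python3 - <<'E'
import cv2, numpy as np
a=cv2.imread("pics/scene0.png")[150:270,280:440]; b=cv2.imread("pics/side0.png")[170:260,280:400]
cv2.imwrite("pics/z1.png",cv2.resize(a,(800,600),interpolation=cv2.INTER_CUBIC))
cv2.imwrite("pics/z2.png",cv2.resize(b,(800,600),interpolation=cv2.INTER_CUBIC))
E
```

```text
(no output)
```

View pics/z1.png

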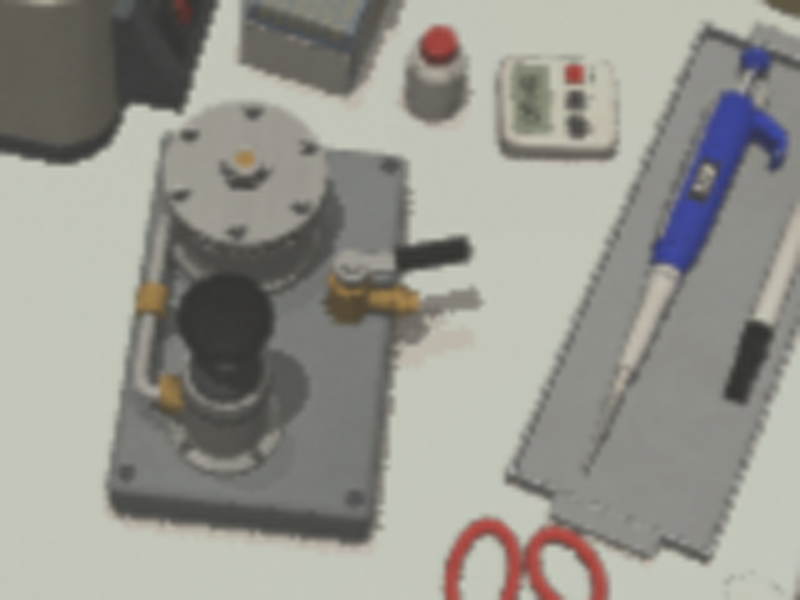

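View pics/z2.png

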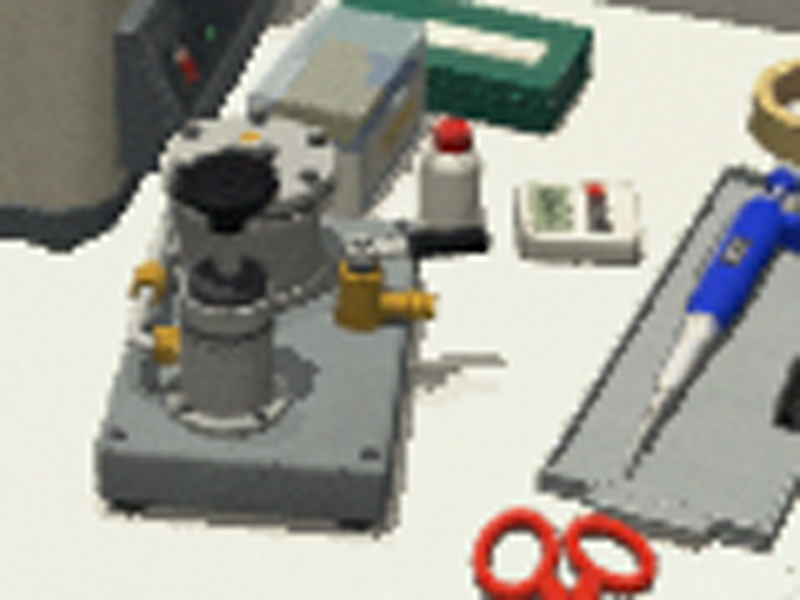

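```bash
cat > h.py <<'E'
import numpy as np
def ray(n,u,v,z):
    i=np.load(f"{n}0.npz"); return ray_i(i,u,v,z)
def ray_i(i,u,v,z):
    K,R,t=i["K"],i["R"],i["t"]
    c=-R.T@t; d=R.T@np.linalg.solve(K,[u,v,1]); return c+d*(z-c[2])/d[2]
E
python3 - <<'E'
from h import *
for nm,u,v,z in [("knob",226,313,.172),("pin",245,158,.122),("axis",351,264,.0875),("grip0",400,260,.0875),("gripend",468,246,.0875),("dUR",405,160,.042),("dLR",374,510,.042),("dLL",110,488,.042),("lid",245,172,.111),("cup",436,40,.062),("timer",560,100,.019)]:
    print(nm,ray("scene",280+(u+.5)/5-.5,150+(v+.5)/5-.5,z).round(4))
s=120/800
for nm,u,v,z in [("knob",228,180,.172),("pin",250,136,.122),("axis",362,243,.0875),("gripend",486,240,.082),("dLL",98,460,.042),("dLR",390,470,.042)]:
    print("side",nm,ray("side",280+(u+.5)*s-.5,170+(v+.5)*s-.5,z).round(4))
d=np.load("scene0.npz")["d"]; print(d[205:220,318:332:2].round(3))
E
```

```text
knob [ 0.5734 -0.0496  0.172 ]
pin [ 0.6015 -0.1642  0.122 ]
axis [ 0.5344 -0.1401  0.0875]
grip0 [ 0.5106 -0.1506  0.0875]
gripend [ 0.4789 -0.1702  0.0875]
dUR [ 0.5307 -0.238   0.042 ]
dLR [ 0.4855 -0.0293  0.042 ]
dLL [0.6195 0.0028 0.042 ]
lid [ 0.6008 -0.1624  0.111 ]
cup [ 0.5345 -0.3081  0.062 ]
timer [ 0.4595 -0.3198  0.019 ]
side knob [ 0.5712 -0.0398  0.172 ]
side pin [ 0.6017 -0.1616  0.122 ]
side axis [ 0.5344 -0.1366  0.0875]
side gripend [ 0.479 -0.168  0.082]
side dLL [0.6159 0.0157 0.042 ]
side dLR [ 0.485  -0.0217  0.042 ]
[[1.308 1.311 1.169 1.171 1.173 1.176 1.298]
 [1.312 1.173 1.172 1.166 1.167 1.174 1.172]
 [1.168 1.17  1.165 1.169 1.167 1.17  1.172]
 [1.17  1.168 1.164 1.167 1.166 1.168 1.169]
 [1.163 1.161 1.168 1.17  1.165 1.167 1.164]
 [1.166 1.166 1.162 1.165 1.166 1.164 1.164]
 [1.162 1.158 1.16  1.163 1.164 1.167 1.162]
 [1.162 1.155 1.161 1.162 1.162 1.159 1.164]
 [1.158 1.161 1.157 1.161 1.155 1.16  1.16 ]
 [1.159 1.156 1.157 1.159 1.157 1.161 1.156]
 [1.157 1.161 1.156 1.155 1.155 1.154 1.157]
 [1.156 1.156 1.157 1.157 1.158 1.155 1.16 ]
 [1.155 1.158 1.152 1.155 0.    1.154 1.157]
 [1.158 1.156 1.155 1.154 1.158 1.155 1.156]
 [1.159 1.158 1.154 1.155 1.151 1.156 1.15 ]]
```

```bash
python3 - <<'E'
from h import *
for nm,u,v,z in [("towerR bottom",257,327,0),("tower R top",245,250,.3),("tower L",75,240,.3),("fuge near bottom",300,178,0),("fugeleft",205,155,0),("rack",381,350,.084),("rack",278,325,.084),("scis",385,265,0),("bottle",367,172,.0)]:
    print(nm,ray("scene",u,v,z).round(3))
i=np.load("scene0.npz");d=i["d"]
def dp(u,v):
    p=np.linalg.solve(i["K"],[u,v,1])*d[v,u]; return (i["R"].T@(p-i["t"])).round(3)
for u,v in [(245,250),(230,270),(253,300),(290,160),(300,110),(100,210),(320,345),(345,135),(150,390)]: print(u,v,dp(u,v))
E
```

```text
towerR bottom [0.659 0.224 0.   ]
tower R top [0.677 0.147 0.3  ]
tower L [1.015 0.238 0.3  ]
fuge near bottom [ 0.707 -0.219  0.   ]
fugeleft [ 1.005 -0.204  0.   ]
rack [0.356 0.199 0.084]
rack [0.597 0.22  0.084]
scis [ 0.401 -0.036  0.   ]
bottle [ 0.527 -0.301  0.   ]
245 250 [0.668 0.158 0.33 ]
230 270 [0.679 0.205 0.331]
253 300 [0.665 0.193 0.122]
290 160 [ 0.717 -0.187  0.133]
300 110 [ 0.735 -0.319  0.181]
100 210 [0.983 0.171 0.332]
320 345 [0.491 0.23  0.071]
345 135 [ 0.615 -0.358  0.07 ]
150 390 [0.722 0.445 0.321]
```

Request:
step_arm(
  steps=[
    [1,0,0,0,0,0,-0.83],
    [1,0,0,0,0,0,-0.83],
    [1,0,0,0,0,0,-0.83],
    [1,0,0,0,0,0,-0.83],
    [1,0,0,0,0,0,0],
    [1,-0.5,0.3,0,0,0,0],
    [1,-1,0.6,0,0,0,0],
    [1,-1,0.6,0,0,0,0],
    [1,-1,0.6,0,0,0,0],
    [1,-1,0.6,0,0,0,0],
  ],
)

```text
time: 1.1
position: [0.2494, 0.5063, 0.4046]
tool_rot: [0.632, 0.775, -0.0, 0.0]
ft_force: [0.2, 0.2, 0.3]
grip_width: 0.0151
```

Request:
step_arm(
  steps=[
    [1,-1,0.4,0,0,0,0],
    [1,-1,0.4,0,0,0,0],
    [1,-1,0.4,0,0,0,0],
    [1,-1,0.4,0,0,0,0],
    [1,-1,0.4,0,0,0,0],
    [1,-1,0.4,0,0,0,0],
    [1,-1,0.4,0,0,0,0],
    [1,-1,0.4,0,0,0,0],
    [1,-1,0.4,0,0,0,0],
    [1,-1,0.08,0,0,0,0],
  ],
)

```text
time: 2.1
position: [0.3907, 0.2804, 0.4049]
tool_rot: [0.632, 0.775, 0.0, 0.001]
ft_force: [0.1, 0.5, 0.2]
grip_width: 0.0008
```

Request:
step_arm(
  steps=[
    [1,-1,0,0,0,0,0],
    [1,-1,0,0,0,0,0],
    [1,-1,0,0,0,0,0],
    [1,-1,0,0,0,0,0],
    [1,-1,0,0,0,0,0],
    [1,-1,0,0,0,0,0],
    [1,-1,0,0,0,0,0],
    [1,-1,0,0,0,0,0],
    [1,-1,0,0,0,0,0],
    [1,-0.6,0,0,0,0,0],
  ],
)

```text
time: 3.1
position: [0.4384, 0.045, 0.4048]
tool_rot: [0.632, 0.775, -0.0, 0.0]
ft_force: [1.0, -0.5, 0.2]
grip_width: 0.0004
```

```bash
python3 - <<'E'
from rig import status, eyes
import cv2, numpy as np
o=status.get_obs();print(o["time"],o["position"],o["q"])
for n in("scene","wrist"):
    i=eyes.camera_info(n)
    p,d=eyes.camera(n); cv2.imwrite(f"pics/{n}1.png",p[:,:,::-1]); np.savez(f"{n}1.npz",p=p,d=d,**i)
E
```

```text
3.1 [0.43842524 0.04499663 0.40481315] [-1.52109070e-01  2.80285375e-01  1.87458585e+00 -8.88305588e-04
  9.86400484e-01 -1.92439888e+00]
```

View pics/wrist1.png

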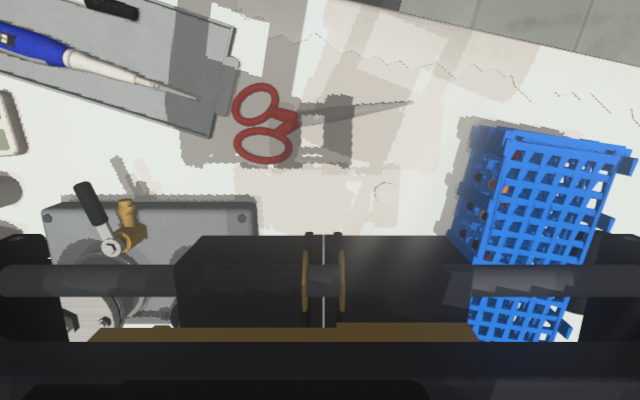

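View pics/scene1.png

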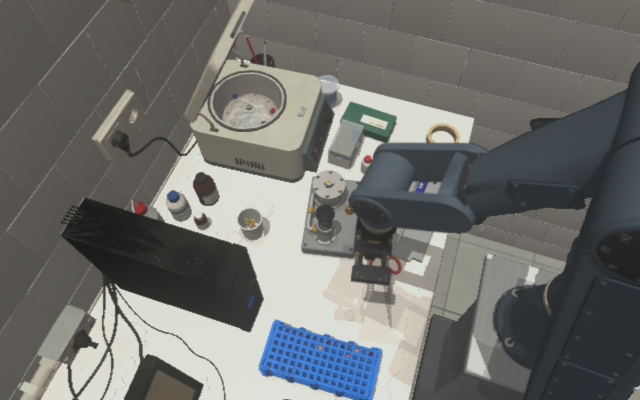

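The wrist view shows the lever hub at (110,244) and the grip's outer end at about (82,186). I'll check both against the first measurement.

```bash
python3 - <<'E'
from h import *
i=np.load("wrist1.npz")
for nm,u,v,z in [("hub",110,245,.0875),("gripend",81,186,.0875),("deck corner R",47,212,.042),("deckL",250,205,.042),("stub end",126,203,.058)]:
    print(nm,ray_i(i,u,v,z).round(4))
print(-i["R"].T@i["t"])
E
python3 - <<'E'
import cv2
a=cv2.imread("pics/wrist1.png")[150:330,0:260]
cv2.imwrite("pics/z3.png",cv2.resize(a,None,fx=3,fy=3,interpolation=cv2.INTER_CUBIC))
E
```

```text
hub [ 0.5318 -0.1407  0.0875]
gripend [ 0.4801 -0.1684  0.0875]
deck corner R [ 0.5323 -0.233   0.042 ]
deckL [ 0.4818 -0.0261  0.042 ]
stub end [ 0.4994 -0.144   0.058 ]
[0.37063686 0.02953119 0.38493866]
```

View pics/z3.png

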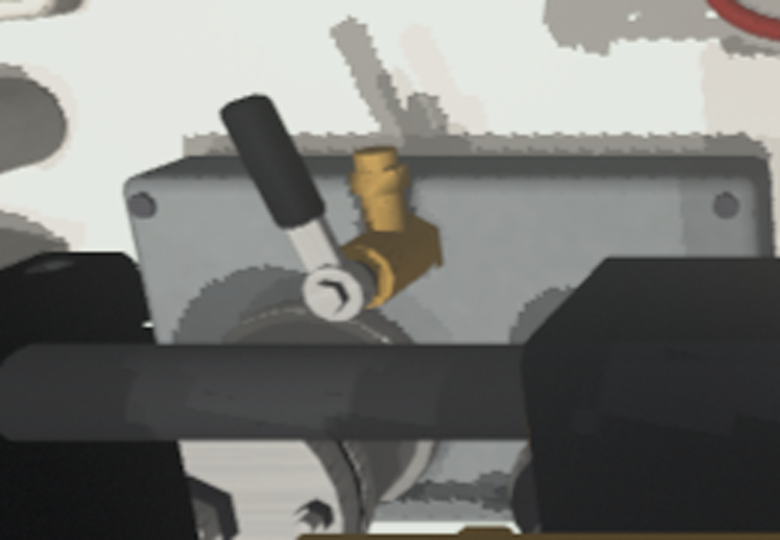

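Request:
step_arm(
  steps=[
    [1,-0.9,0,0.3,0,0,0],
    [1,-0.9,0,0.6,0,0,0],
    [1,-0.9,0,0.6,0,0,0],
    [1,-0.9,0,0.6,0,0,0],
    [1,-0.9,0,0.6,0,0,0],
    [1,-0.9,0,0.6,0,0,0],
    [1,-0.9,0,0.6,0,0,0],
    [1,-0.9,0,0.6,0,0,0],
    [1,0,0,0.8,0,0,0],
    [1,0,0,0.8,0,0,0],
  ],
)

```text
time: 4.2
position: [0.4753, -0.1294, 0.2518]
tool_rot: [0.632, 0.775, 0.0, 0.0]
ft_force: [0.5, -0.1, 0.8]
grip_width: 0.0005
```

```bash
python3 - <<'E'
from rig import status, eyes
import cv2, numpy as np
for n in("scene","wrist"):
    i=eyes.camera_info(n)
    p,d=eyes.camera(n); cv2.imwrite(f"pics/{n}2.png",p[:,:,::-1]); np.savez(f"{n}2.npz",p=p,d=d,**i)
o=status.get_obs();print(o["time"],o["position"],o["ft_force"])
E
```

```text
4.3 [ 0.47425768 -0.12836659  0.25037392] [-0.24946626  0.15744068  0.05186571]
```

View pics/wrist2.png

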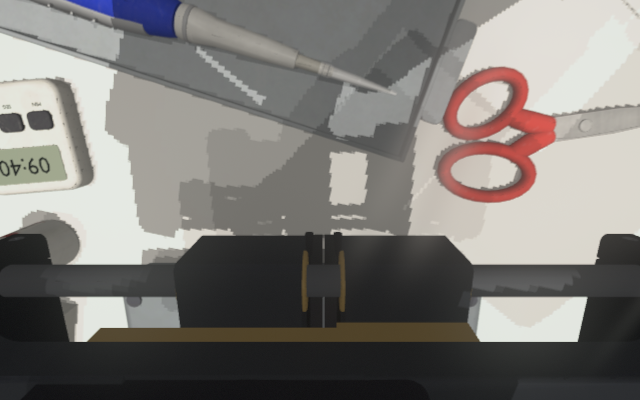

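```bash
python3 - <<'E'
import numpy as np
i=np.load("wrist2.npz");d=i["d"]; o=np.array([.47426,-.12837,.2504])
T=np.array([[-.203,.979,0],[.979,.203,0],[0,0,-1]])
for u,v in [(200,280),(185,300),(240,250),(240,300),(290,250),(304,280),(312,240),(324,280),(324,245),(343,280),(336,240),(400,280),(460,290),(200,335),(324,335),(60,290),(130,280)]:
    p=np.linalg.solve(i["K"],[u,v,1])*d[v,u]; w=i["R"].T@(p-i["t"]); print(u,v,d[v,u].round(3),(T@(w-o)*1000).round(0))
E
```

```text
200 280 0.076 [-27. -34.  90.]
185 300 0.077 [-31. -29.  89.]
240 250 0.084 [-21. -37.  99.]
240 300 0.076 [-19. -29.  89.]
290 250 0.083 [ -8. -37.  98.]
304 280 0.079 [ -5. -32.  93.]
312 240 0.161 [ -5. -11. 171.]
324 280 0.083 [ -0. -30.  96.]
324 245 0.159 [  0.  -9. 169.]
343 280 0.079 [  4. -32.  92.]
336 240 0.161 [  6. -11. 172.]
400 280 0.075 [ 17. -34.  89.]
460 290 0.077 [ 30. -31.  90.]
200 335 0.074 [-27. -23.  85.]
324 335 0.074 [ -0. -23.  85.]
60 290 0.084 [-65. -27.  97.]
130 280 0.081 [-46. -31.  95.]
```

Request:
step_arm(
  steps=[
    [1,-0.36,0.07,0,0,0,0],
    [1,-0.36,0.07,0,0,0,0],
    [1,-0.32,0.04,0,0,0,0],
    [1,-0.32,0.04,0,0,0,0],
    [1,-0.32,0.04,0,0,0,0],
    [1,-0.26,0.17,0,0,0,0],
    [1,-0.26,0.17,0,0,0,0],
    [1,-0.26,0.17,0,0,0,0],
    [1,-0.13,0.25,0,0,0,0],
    [1,-0.13,0.25,0,0,0,0],
  ],
)

```text
time: 5.3
position: [0.5208, -0.1894, 0.2522]
tool_rot: [0.631, 0.776, -0.0, -0.0]
ft_force: [-1.4, 0.3, 0.3]
grip_width: 0.0005
```

```bash
python3 - <<'E'
from rig import status, eyes
import cv2, numpy as np
n="scene"
p,d=eyes.camera(n); cv2.imwrite(f"pics/{n}3.png",p[:,:,::-1]); cv2.imwrite("pics/z4.png",cv2.resize(p[150:270,280:440,::-1],(800,600),interpolation=cv2.INTER_CUBIC))
o=status.get_obs();print(o["time"],o["position"],o["ft_force"])
E
```

```text
5.35 [ 0.52199205 -0.18987182  0.25234446] [-0.36236313 -0.62084859 -0.23730394]
```

View pics/z4.png

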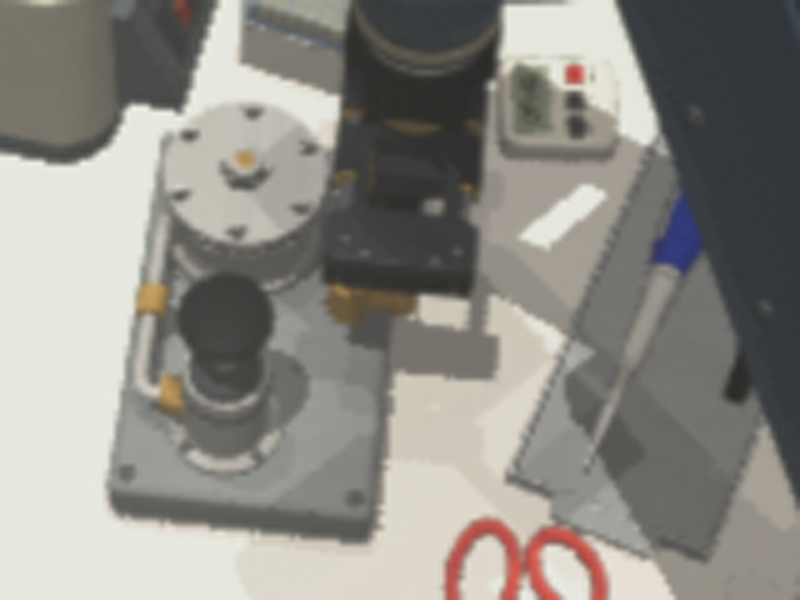

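Request:
step_arm(
  steps=[
    [1,-0.05,0.1,0,0,0,0],
    [1,0,0.1,0,0,0,0],
    [1,0,0.08,0,0,0,0],
    [1,0,0,0,0,0,0],
    [1,0,0,0,0,0,0],
    [1,0,0,0,0,0,0],
    [1,0,0,0,0,0,0],
    [1,0,0,0,0,0,0],
    [1,0,0,0,0,0,0],
    [1,0,0,0,0,0,0],
  ],
)

```text
time: 6.35
position: [0.5267, -0.1895, 0.2523]
tool_rot: [0.63, 0.776, -0.001, -0.001]
ft_force: [-3.7, -4.0, 0.6]
grip_width: 0.0003
```

Request:
step_arm(
  steps=[
    [1,0,0.04,0,0,0,0],
    [1,0,0.04,0,0,0,0],
    [1,0,0,0,0,0,0],
    [1,0,0,0,0,0,0],
    [1,0,0,0,0,0,0],
    [1,0,0,0,0,0,0],
    [1,0,0,0,0,0,0],
    [1,0,0,0,0,0,0],
    [1,0,0,0,0,0,0],
    [1,0,0,0,0,0,0],
  ],
)

```text
time: 7.35
position: [0.5275, -0.1894, 0.2523]
tool_rot: [0.63, 0.777, -0.002, -0.002]
ft_force: [-8.8, -6.9, 3.0]
grip_width: 0.0004
```

Request:
step_arm(
  steps=[
    [1,0,-0.4,0,0,0,0],
    [1,0,-1,0,0,0,0],
    [1,0,-1,0,0,0,0],
    [1,0,-0.5,-0.5,0,0,0],
    [1,0,0,-1,0,0,0],
    [1,0,0,-1,0,0,0],
    [1,0,0,-1,0,0,0],
    [1,0.5,0,-1,0,0,0],
    [1,1,0,0,0,0,0],
    [1,1,0,0,0,0,0],
  ],
)

```text
time: 8.35
position: [0.4457, -0.1418, 0.3659]
tool_rot: [0.631, 0.776, 0.001, 0.002]
ft_force: [0.1, 1.1, 0.5]
grip_width: 0.0005
```

Request:
step_arm(
  steps=[
    [1,1,0,0,0,0,0],
    [1,1,0,0,0,0,0],
    [1,1,0,0,0,0,0],
    [1,0.3,0,0,0,0,0],
    [1,0,0,0,0,0,0],
    [1,0,0,0,0,0,0],
    [1,0,0,0,0,0,0],
    [1,0,0,0,0,0,0],
    [1,0,0,0,0,0,0],
    [1,0,0,0,0,0,0],
  ],
)

```text
time: 9.35
position: [0.4288, -0.0618, 0.3647]
tool_rot: [0.631, 0.776, -0.0, 0.0]
ft_force: [0.1, -0.3, 0.3]
grip_width: 0.0005
```

```bash
python3 - <<'E'
from rig import status, eyes
import cv2, numpy as np
o=status.get_obs();print(o["time"],o["position"],o["tool_rot"],o["ft_force"])
for n in("scene","wrist"):
    i=eyes.camera_info(n)
    p,d=eyes.camera(n); np.savez(f"{n}5.npz",p=p,d=d,**i)
    cv2.imwrite(f"pics/{n}5.png",p[:,:,::-1] if n=="wrist" else cv2.resize(p[150:270,280:440,::-1],(800,600),interpolation=cv2.INTER_CUBIC))
E
```

```text
9.35 [ 0.42884761 -0.06181501  0.36468561] [ 6.31015593e-01  7.75770147e-01 -1.62397615e-05  1.89901658e-07] [ 0.14431582 -0.27558615  0.34934099]
```

View pics/scene5.png

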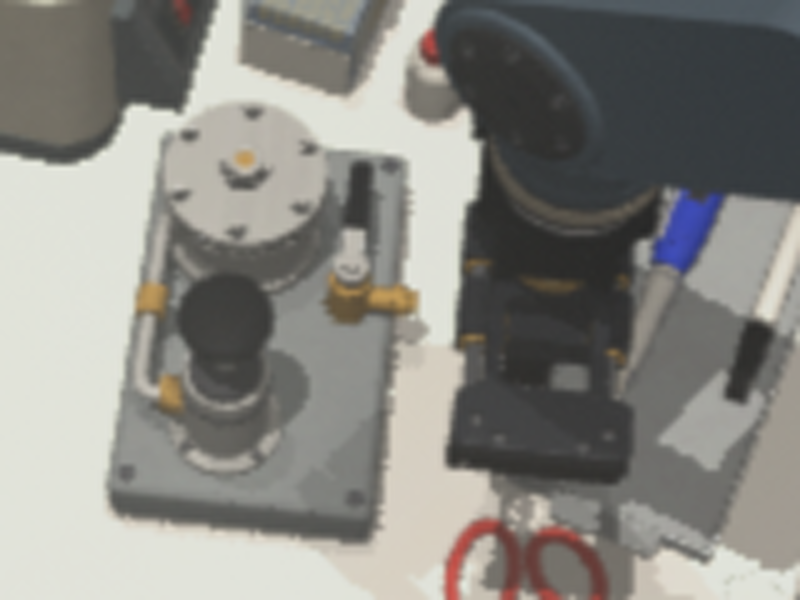

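View pics/wrist5.png

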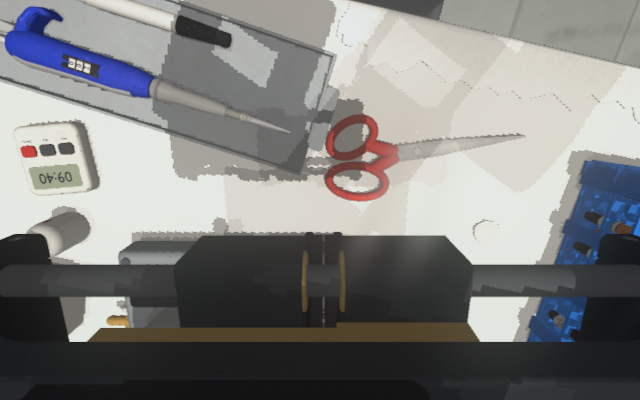

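```bash
python3 - <<'E'
from h import *
f=lambda u,v,z: ray("scene",280+(u+.5)/5-.5,150+(v+.5)/5-.5,z)
a=f(351,264,.0875);b=f(361,167,.0875);d=(b-a)[:2];print(a,b,np.linalg.norm(d),np.degrees(np.arctan2(d[1],d[0])))
p=np.array([.4288,-.0618]);k=np.array([.5735,-.050]);v=k-p;c,s=np.cos(np.radians(101.7-90)),np.sin(np.radians(11.7))
print("tool y",(v@[c,s])/.025,"tool x",(v@[-s,c])/.025)
E
```

```text
[ 0.53436736 -0.14008961  0.0875    ] [ 0.54686134 -0.19879613  0.0875    ] 0.06002129554424649 -77.9855091285692
tool y 5.763457231287053 tool x -0.7115396989100207
```

Request:
step_arm(
  steps=[
    [1,-0.1,0.8,0,0,0,0],
    [1,-0.1,0.96,0,0,0,0],
    [1,-0.1,1,0,0,0,0],
    [1,-0.1,1,0,0,0,0],
    [1,-0.1,1,0,0,0,0],
    [1,-0.21,0.6,0,0,0,0],
    [1,0,0.4,0,0,0,0],
    [1,0,0,0,0,0,0],
    [1,0,0,0,0,0,0],
    [1,0,0,0,0,0,0],
  ],
)

```text
time: 10.45
position: [0.5724, -0.0492, 0.3646]
tool_rot: [0.631, 0.776, -0.0, -0.001]
ft_force: [0.5, 0.2, 0.4]
grip_width: 0.0
```

```bash
cat > look.py <<'E'
import sys
from rig import status, eyes
import cv2, numpy as np
k=sys.argv[1]
o=status.get_obs();print(o["time"],o["position"],o["ft_force"])
for n in sys.argv[2:]:
    p,d=eyes.camera(n)
    c=p[150:270,280:440] if n=="scene" else p[170:260,280:400]
    cv2.imwrite(f"pics/{n}_{k}.png",cv2.resize(c[:,:,::-1],(800,600),interpolation=cv2.INTER_CUBIC))
E
python3 look.py 6 scene side
```

```text
10.45 [ 0.57240014 -0.04922061  0.36460226] [0.51628723 0.20036687 0.35481903]
```

View pics/scene_6.png

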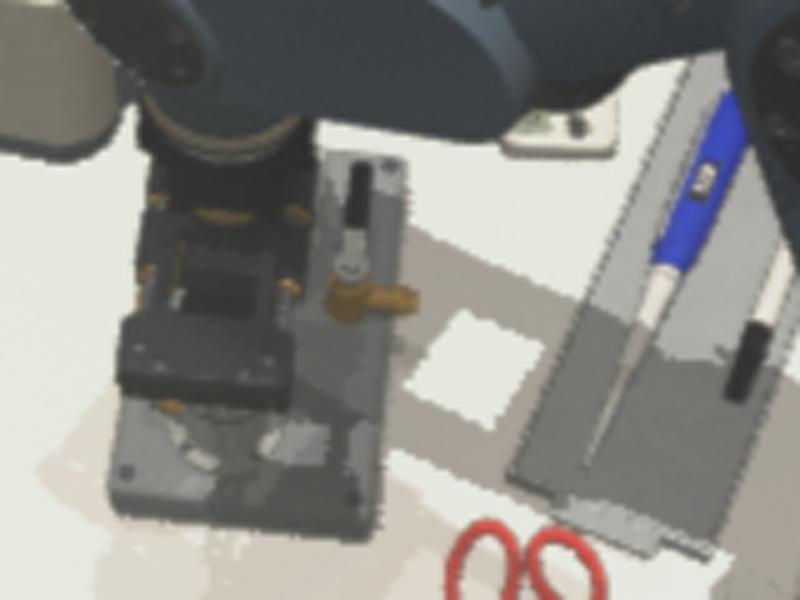

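View pics/side_6.png

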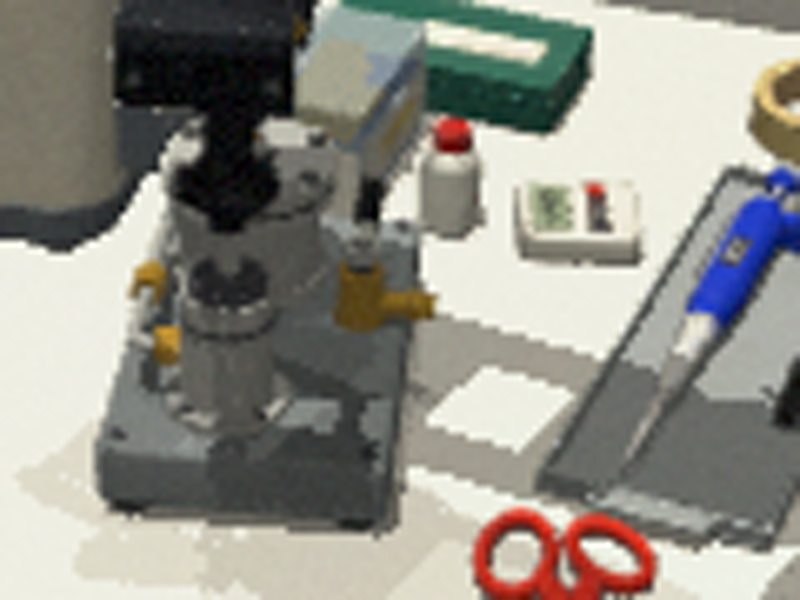

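The fingers stand centred over the knob in both views. I'll start the first stroke gently and watch the force.

Request:
step_arm(
  steps=[
    [1,0,0,0.3,0,0,0],
    [1,0,0,0.3,0,0,0],
    [1,0,0,0.3,0,0,0],
    [1,0,0,0.2,0,0,0],
    [1,0,0,0.15,0,0,0],
    [1,0,0,0,0,0,0],
    [1,0,0,0,0,0,0],
    [1,0,0,0,0,0,0],
    [1,0,0,0,0,0,0],
    [1,0,0,0,0,0,0],
  ],
)

```text
time: 11.55
position: [0.5733, -0.0494, 0.3345]
tool_rot: [0.631, 0.776, 0.0, 0.0]
ft_force: [-1.4, 0.0, 8.6]
grip_width: 0.0002
```

Request:
step_arm(
  steps=[
    [1,0,0,0.1,0,0,0],
    [1,0,0,0.1,0,0,0],
    [1,0,0,0.06,0,0,0],
    [1,0,0,0,0,0,0],
    [1,0,0,0,0,0,0],
    [1,0,0,0,0,0,0],
    [1,0,0,0,0,0,0],
    [1,0,0,0,0,0,0],
    [1,0,0,0,0,0,0],
    [1,0,0,0,0,0,0],
  ],
)

```text
time: 12.55
position: [0.5732, -0.0494, 0.3304]
tool_rot: [0.631, 0.776, 0.0, 0.001]
ft_force: [-5.3, 0.8, 22.9]
grip_width: 0.0005
```

Request:
step_arm(
  steps=[
    [1,0,0,-0.3,0,0,0],
    [1,0,0,-0.6,0,0,0],
    [1,0,0,-0.61,0,0,0],
    [1,0,0,0,0,0,0],
    [1,0,0,0,0,0,0],
    [1,0,0,0,0,0,0],
    [1,0,0,0,0,0,0],
    [1,0,0,0,0,0,0],
    [1,0,0,0,0,0,0],
    [1,0,0,0,0,0,0],
  ],
)

```text
time: 13.55
position: [0.5733, -0.0494, 0.3645]
tool_rot: [0.631, 0.776, -0.0, -0.0]
ft_force: [-1.4, 0.3, 0.0]
grip_width: 0.0007
```

```bash
python3 look.py 7 side scene
```

```text
13.55 [ 0.57334569 -0.04936919  0.36452121] [-1.3958379   0.30031764  0.04895168]
```

View pics/side_7.png

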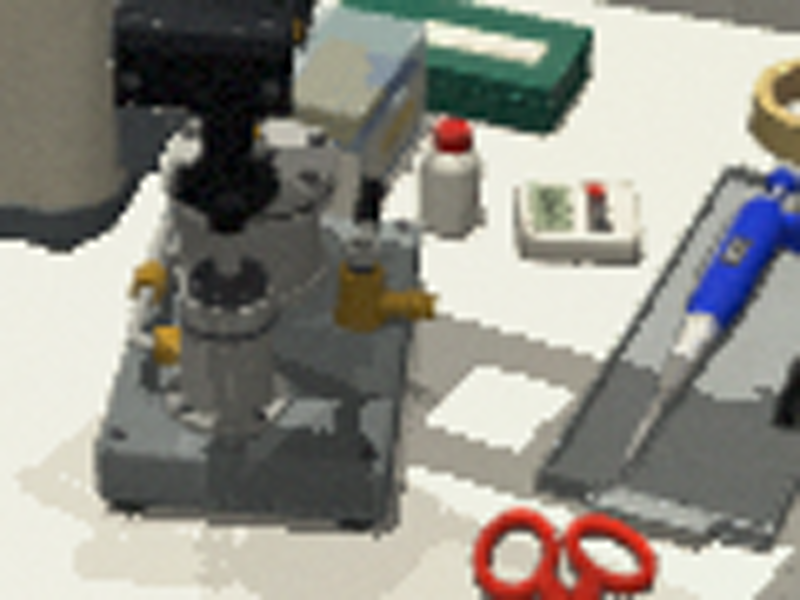

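The knob came back up and the unit hasn't moved. The next strokes use the same depth.

Request:
step_arm(
  steps=[
    [1,0,0,0.4,0,0,0],
    [1,0,0,0.4,0,0,0],
    [1,0,0,0.4,0,0,0],
    [1,0,0,0.31,0,0,0],
    [1,0,0,0,0,0,0],
    [1,0,0,0,0,0,0],
    [1,0,0,0,0,0,0],
    [1,0,0,0,0,0,0],
    [1,0,0,-0.5,0,0,0],
    [1,0,0,-1,0,0,0],
  ],
)

```text
time: 14.65
position: [0.5731, -0.0494, 0.3635]
tool_rot: [0.631, 0.776, -0.0, -0.001]
ft_force: [-0.5, -0.1, 0.4]
grip_width: 0.0005
```

Request:
step_arm(
  steps=[
    [1,0,0,0,0,0,0],
    [1,0,0,0,0,0,0],
    [1,0,0,0,0,0,0],
    [1,0,0,0.4,0,0,0],
    [1,0,0,0.4,0,0,0],
    [1,0,0,0.4,0,0,0],
    [1,0,0,0.31,0,0,0],
    [1,0,0,0,0,0,0],
    [1,0,0,0,0,0,0],
    [1,0,0,0,0,0,0],
  ],
)

```text
time: 15.65
position: [0.5733, -0.0493, 0.3304]
tool_rot: [0.631, 0.776, 0.0, 0.001]
ft_force: [-7.0, 1.5, 28.9]
grip_width: 0.0008
```

Request:
step_arm(
  steps=[
    [1,0,0,0,0,0,0],
    [1,0,0,-0.51,0,0,0],
    [1,0,0,-1,0,0,0],
    [1,0,0,0,0,0,0],
    [1,0,0,0,0,0,0],
    [1,0,0,0,0,0,0],
    [1,0,0,0,0,0,0],
    [1,0,0,0,0,0,0],
    [1,0,0,0,0,0,0],
    [1,0,0,0,0,0,0],
  ],
)

```text
time: 16.65
position: [0.5733, -0.0494, 0.3642]
tool_rot: [0.631, 0.776, -0.0, -0.0]
ft_force: [0.1, 0.2, -0.5]
grip_width: 0.0001
```

```bash
python3 look.py 8 side
```

```text
16.65 [ 0.57334222 -0.0493686   0.36418645] [ 0.12629287  0.18768033 -0.51124806]
```

View pics/side_8.png

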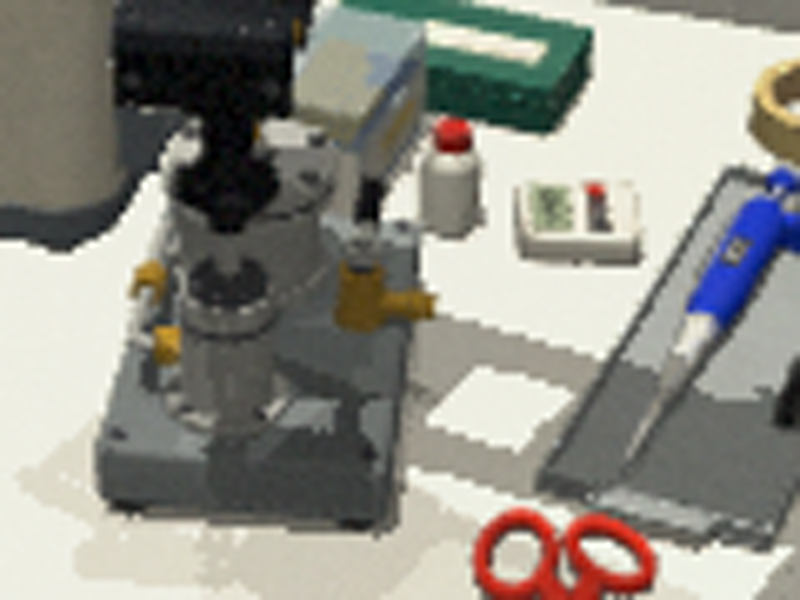

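Request:
step_arm(
  steps=[
    [1,0,0,0.4,0,0,0],
    [1,0,0,0.4,0,0,0],
    [1,0,0,0.4,0,0,0],
    [1,0,0,0.28,0,0,0],
    [1,0,0,0,0,0,0],
    [1,0,0,0,0,0,0],
    [1,0,0,0,0,0,0],
    [1,0,0,0,0,0,0],
    [1,0,0,-0.48,0,0,0],
    [1,0,0,-1,0,0,0],
  ],
)

```text
time: 17.7
position: [0.5731, -0.0494, 0.3635]
tool_rot: [0.631, 0.776, -0.0, -0.001]
ft_force: [0.1, 0.1, 1.0]
grip_width: 0.0002
```

Request:
step_arm(
  steps=[
    [1,0,0,0,0,0,0],
    [1,0,0,0,0,0,0],
    [1,0,0,0,0,0,0],
    [1,0,0,0,0,0,0],
    [1,0,0,0.4,0,0,0],
    [1,0,0,0.4,0,0,0],
    [1,0,0,0.4,0,0,0],
    [1,0,0,0.28,0,0,0],
    [1,0,0,0,0,0,0],
    [1,0,0,0,0,0,0],
  ],
)

```text
time: 18.7
position: [0.5736, -0.0493, 0.3304]
tool_rot: [0.631, 0.776, 0.0, 0.001]
ft_force: [-4.7, 0.3, 21.4]
grip_width: 0.0005
```

Request:
step_arm(
  steps=[
    [1,0,0,0,0,0,0],
    [1,0,0,0,0,0,0],
    [1,0,0,-0.48,0,0,0],
    [1,0,0,-1,0,0,0],
    [1,0,0,0,0,0,0],
    [1,0,0,0,0,0,0],
    [1,0,0,0,0,0,0],
    [1,0,0,0,0,0,0],
    [1,0,0,0,0,0,0],
    [1,0,0,0,0,0,0],
  ],
)

```text
time: 19.7
position: [0.5733, -0.0494, 0.3638]
tool_rot: [0.631, 0.776, -0.0, -0.001]
ft_force: [-0.1, -0.6, 0.5]
grip_width: 0.0005
```

Request:
step_arm(
  steps=[
    [1,0,0,0.4,0,0,0],
    [1,0,0,0.4,0,0,0],
    [1,0,0,0.4,0,0,0],
    [1,0,0,0.28,0,0,0],
    [1,0,0,0,0,0,0],
    [1,0,0,0,0,0,0],
    [1,0,0,0,0,0,0],
    [1,0,0,0,0,0,0],
    [1,0,0,0,0,0,0],
    [1,0,0,0,0,0,0],
  ],
)

```text
time: 20.7
position: [0.5738, -0.0494, 0.3305]
tool_rot: [0.631, 0.776, 0.001, 0.002]
ft_force: [-4.3, 0.9, 20.0]
grip_width: 0.0005
```

Request:
step_arm(
  steps=[
    [1,0,0,-0.48,0,0,0],
    [1,0,0,-1,0,0,0],
    [1,0,0,-0.5,0,0,0],
    [1,0,-0.5,0,0,0,0],
    [1,0,-1,0,0,0,0],
    [1,0,-1,0,0,0,0],
    [1,0,-1,0,0,0,0],
    [1,0,-1,0,0,0,0],
    [1,0,-1,0,0,0,0],
    [1,0,-0.5,0,0,0,0],
  ],
)

```text
time: 21.7
position: [0.4233, -0.0795, 0.3756]
tool_rot: [0.631, 0.776, -0.001, -0.003]
ft_force: [0.6, -0.3, 0.6]
grip_width: 0.0007
```

```bash
python3 look.py 9 scene side
```

```text
21.7 [ 0.42333736 -0.07951655  0.37557864] [ 0.591739   -0.30966627  0.56559839]
```

View pics/scene_9.png

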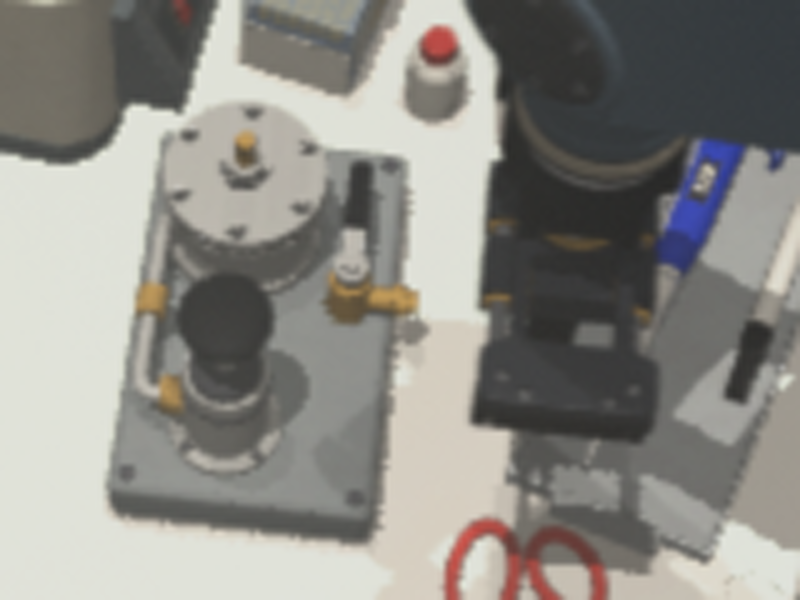

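View pics/side_9.png

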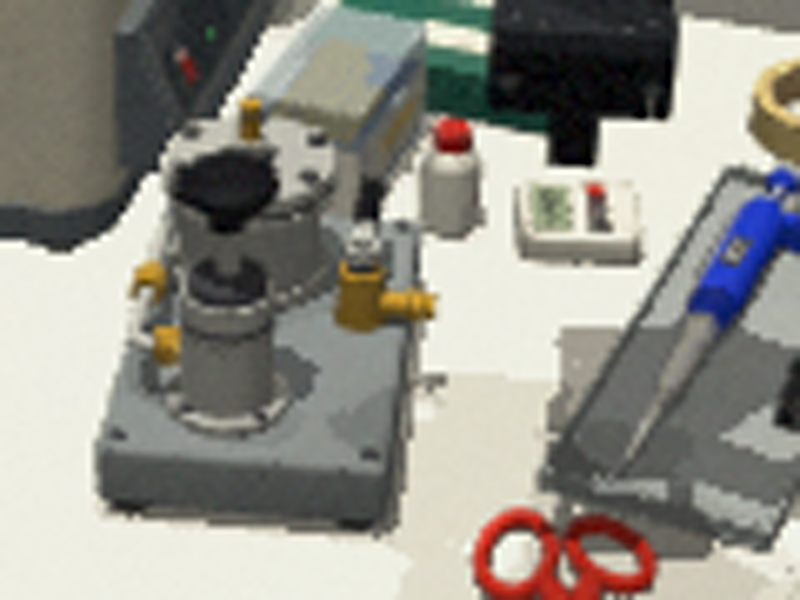

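```bash
python3 - <<'E'
from h import *
for n,o,s in(("scene",(280,150),.2),("side",(280,170),.15)):
    i=np.load(n+"0.npz")
    for z in(.122,.132,.137,.142):
        q=i["K"]@(i["R"]@np.array([.6016,-.163,z])+i["t"]); q=q[:2]/q[2]
        print(n,z,((q+.5-np.array(o))/s-.5).round(1))
E
```

```text
scene 0.122 [244.1 159.8]
scene 0.132 [244.2 149.9]
scene 0.137 [244.3 144.8]
scene 0.142 [244.4 139.7]
side 0.122 [251.1 134.7]
side 0.132 [251.2 117.4]
side 0.137 [251.3 108.8]
side 0.142 [251.3 100. ]
```

```bash
python3 - <<'E'
from rig import robot
print(robot.hand_in())
E
```

```text
the job is handed in; nothing more can be done
None
```

The filter is charged and I handed the job in at about 22 s: the vent is shut, the knob is up and the pin is fully out.

- **Vent:** I pushed the lever shut with the closed fingertips until it met its stop, at about 11 N. In the scene view it then pointed to −78.0°; with the unit's measured turn, fully shut is −78.3°.
- **Pump:** I made six full strokes. On the four where I had a reading at the bottom, the fingertips levelled off about 148 mm above the bench with 20–29 N on the wrist. I lifted clear of the knob after every stroke.
- **Final check:** In both cameras the pin top is within a few pixels of where it should be for 142 mm. The side view reads about 2 mm low, which is within my pixel reading and the calibration. The knob is up, the lever is still shut, and the unit and the things in view around it look unmoved. The tube rack and waste cup were outside that last close-up, so I did not recheck them.

On the final push at the lever I saw a sideways force of about 7 N, which I took to be friction. No check failed or disagreed beyond that.

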